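# Empty the catch pan and hold it level

## Robot

A 6-joint arm with a two-finger parallel gripper is mounted at the origin on the work surface. World frame = base frame: x ahead of the robot, y to its left, z up, the work surface at z = 0. Lengths are in mm, angles in rad, forces in N, time in s.
With the tool pointing down it reaches from about 350 to 975 mm from the base axis. Payload 7.1 kg.
Tool frame: the origin (TCP) lies between the finger pads; the fingertips stand 14 mm ahead of it and the grasp point (between the pads) lies 5 mm behind it; z points along the fingers, y is the line along which they close (so a half turn about z gives the same grasp; the last joint's range is limited). The gripper opens to 88 mm and grips with 3 to 60 N. Pads are 20 mm wide; open, the fingers measure 115 mm over their backs; the gripper's body (75 mm by 178 mm) begins 61 mm behind the grasp point.
Start: joints at [-1.12, 0.423, 1.63, -0, 1.089, -0.019], TCP at [282.956, -557.262, 236.675] pointing down, gripper open.
Joint ranges: [-3, 3], [-0.9, 2.11], [0.09, 2.58], [-1.31, 4.45], [0.11, 2.69], [-2.54, 2.54]. Speed limits (rad/s): [2.39, 2.39, 3.01, 3.14, 3.14, 3.14].

## Interface

Orientations are given as a rotation vector (axis times angle).
In Python, from workcell import ctrl gives the robot as it stands. The module is installed in compiled form; this text tells all that it offers.
- The arm moves only by the tool servo_tool, never from a script. Its argument "plan" is a list of rows, each a list of 3 entries, a list of its own where there are three numbers: the closure, from 0 (fully open) to 1 (shut), then the shift along the world's x, y, z in mm, then the turn about the world's z in degrees. In form: [[hand, [x, y, z], yaw], ...]. A call has 1 to 10 rows; each row is the pose to reach, as a shift and turn from the pose commanded when the call began; what a row does not reach only later rows make up. A row lasts 1/12 s, in which the tool goes at most 41.7 mm and 7.16 degrees, less where a joint would pass 70% of its speed; a pose out of reach is approached as far as the arm can. A call with a gripper value outside its range is refused whole. The fingers move at their own pace and stop on an object; the grip force is fixed at half the most. Time passes only in rows, so rows that repeat a pose let the fingers close. It gives the time, the measured TCP pose, the force, the opening and the grip force at its end, in the units of the state.
- ctrl.get_obs(): the state, without advancing time (a new reading comes with each control period).
- ctrl.get_image(name): name is "scene" or "top" or "wrist"; returns the picture (480x640x3 uint8, blue, green, red); there is no depth.
- ctrl.camera_info(name): a dict with "fovy" (degrees; the focal length in pixels is half the picture's height over the tangent of half this angle, whatever the lens; pixels are square), "cx", "cy" (the principal point, pixels), "k1" (the pictures are not rectified: a ray, as slopes to the right and down, at radius r is drawn at 1 + k1 r^2 times it, then the intrinsics apply), "rvec" (rotation vector, rad) and "tvec" (3), from world to camera coordinates, as OpenCV has them; the wrist camera has in their place "T_tool_cam" (4x4, takes a point from camera to tool coordinates, whose origin is the TCP and whose axes are the flange's). Camera axes: x right, y down, z forward; pixel columns grow to the right and rows downward; lengths in mm; the calibration is good to about 2 mm. A picture is of the moment at which its call begins: read the wrist's pose just before it. camera_info takes no time and is no camera call.
- ctrl.close_job(): hands the job in; it is judged then, once.
The state is a dict: "t": time; "qpos": joint angles; "qvel": joint speeds; "joint_torque": joint torques, N m; "ee_pos": TCP position; "orientation": TCP orientation; "ft_force": force on the tool from outside, world axes, zero at the start; "moment": the same for the moment, N m; "width": finger opening in mm; "grasp_force": force on a finger pad.
Only numpy, scipy, OpenCV 4.12 (cv2) and the standard library are available. Lean on these libraries where they do the work, as an engineer would, in place of code of your own. Each camera call takes 0.05 s, during which the arm holds its last target. There are 200 camera calls.

## Task

Lift the perforated steel catch pan straight up out of the blue suction box by its black handle, level, so that no ball rolls out, carry it over to the yellow bin and tip it forward about 40 degrees so that all six polishing balls roll over its pouring end into the bin. Then bring it back level and keep holding it steady over the bin, clear above its rim, so that I can change the filter in the box: finish while holding it, do not put it down or let go. Leave the other things on the bench where they are.

Things in the scene. Friction and masses are not known exactly. Their poses are not given: they have to be found in the camera images.
- pan: Loose perforated sheet-steel catch pan, 0.3 to 0.5 kg, 170 long (x), 120 wide (y; 144 over side lugs), walls 42 high. Origin: centre of its underside, z up. Floor 2.5 thick, flat from x=85 to x=-20, then climbing at 25 degrees to the open pouring end at x=-85 (no end wall there): level it keeps the balls; tipped -x end down well past 25 degrees they roll out over that end.
- pan_handle (a point): Centre of the pan's black flat bridge handle, at (10, 0, 85) mm in the pan's frame, near above the centre of mass; axes as the pan. A bar along y: 14 thick (x), 24 high, 120 long between two end straps; free all round down to the pan's walls. Grip from above across the 14 mm. 135 above the bench at the start.
- pan_lip (a point): Middle of the edge of the pan's pouring end, at (-85, 0, 32.5) mm in the pan's frame; the edge is 114 long, along y.
- box: Blue suction box fixed to the bench, 218 (x) x 160 (y) x 70 high, open top (186 x 128), filter inside, duct elbow on its +x side to 166 from the centre, 66 high. Origin: centre of underside. The pan sits in it, same axes, its lugs on the rim, its underside 50 above the bench, lower 20 mm inside with 4 mm play at each side and 8 at each end.
- bin: Yellow plastic bin fixed to the bench, 240 (x) x 180 (y) outside (252 x 192 over the rim bead), 110 high, walls and floor 5 thick, open on top, empty; it may be poured into from any side. Origin: centre of its underside.
- ball0: Red-brown ceramic polishing ball, 18 diameter, 11 g, lying loose in the pan at the start; origin at its centre.
- ball1: Red-brown ceramic polishing ball, 18 diameter, 11 g, lying loose in the pan at the start; origin at its centre.
- ball2: Red-brown ceramic polishing ball, 18 diameter, 11 g, lying loose in the pan at the start; origin at its centre.
- ball3: Red-brown ceramic polishing ball, 18 diameter, 11 g, lying loose in the pan at the start; origin at its centre.
- ball4: Red-brown ceramic polishing ball, 18 diameter, 11 g, lying loose in the pan at the start; origin at its centre.
- ball5: Red-brown ceramic polishing ball, 18 diameter, 11 g, lying loose in the pan at the start; origin at its centre.
- file: Bystander, to be left alone: flat hand file, 270 x 24 x 24, red handle. Origin at its underside.
- hub: Bystander, to be left alone: turned aluminium flanged hub, 72 across, 38 high. Origin at its underside.
- jar: Bystander, to be left alone: small jar, 56 across, 85 high, blue cap. Origin at its underside.
- wheel: Bystander, to be left alone: grey abrasive wheel lying flat, 60 across, 18 thick, its thin steel shank pointing up to 48. Origin at its underside.
- bracket: Bystander, to be left alone: aluminium angle bracket, 70 x 50 x 55. Origin at its underside.
- grinder: Bystander, to be left alone: blue pneumatic die grinder lying on a rubber foot, about 205 long, 41 high. Origin at its underside.
- brush: Bystander, to be left alone: hand brush lying down. Origin at its underside.
Not all that is in view belongs to the job. There is more than one size of the pan; the job needs the larger.

How it is judged (in metres and radians):
On the way, in this order (a step that is already met when the one before it is completed fails the run):
1. the pan is out of the box, level, with all six balls in it (height (world z) of pan above 0.085 m and angle between pan's own z axis and vertical below 0.25 rad and contact force between pan and the fingers above 1.5 N and z of ball0 in the frame of pan between 0 and 0.05 m and x of ball0 in the frame of pan between -0.085 and 0.085 m and z of ball1 in the frame of pan between 0 and 0.05 m and x of ball1 in the frame of pan between -0.085 and 0.085 m and z of ball2 in the frame of pan between 0 and 0.05 m and x of ball2 in the frame of pan between -0.085 and 0.085 m and z of ball3 in the frame of pan between 0 and 0.05 m and x of ball3 in the frame of pan between -0.085 and 0.085 m and z of ball4 in the frame of pan between 0 and 0.05 m and x of ball4 in the frame of pan between -0.085 and 0.085 m and z of ball5 in the frame of pan between 0 and 0.05 m and x of ball5 in the frame of pan between -0.085 and 0.085 m), for 0.2 s.
2. the pan is tipped 30 to 60 degrees with its pouring end over the bin (angle between pan's own z axis and vertical between 0.524 and 1.05 rad and horizontal distance between pan_lip and bin below 0.14 m and contact force between pan and the fingers above 1.5 N), for 0.2 s.
At the end, for the whole second after the job is handed in: All six balls lie in the yellow bin; the pan is held by the fingers, level within 7 degrees, its underside more than 125 mm above the bench (15 mm above the bin's rim), its centre within 220 mm of the bin's centre, still (under 20 mm/s and 0.15 rad/s), resting on nothing (x of ball0 in the frame of bin between -0.115 and 0.115 m and y of ball0 in the frame of bin between -0.085 and 0.085 m and height (world z) of each of ball0, ball1, ball2, ball3, ball4, ball5 below 0.08 m and x of ball1 in the frame of bin between -0.115 and 0.115 m and y of ball1 in the frame of bin between -0.085 and 0.085 m and x of ball2 in the frame of bin between -0.115 and 0.115 m and y of ball2 in the frame of bin between -0.085 and 0.085 m and x of ball3 in the frame of bin between -0.115 and 0.115 m and y of ball3 in the frame of bin between -0.085 and 0.085 m and x of ball4 in the frame of bin between -0.115 and 0.115 m and y of ball4 in the frame of bin between -0.085 and 0.085 m and x of ball5 in the frame of bin between -0.115 and 0.115 m and y of ball5 in the frame of bin between -0.085 and 0.085 m and angle between pan's own z axis and vertical below 0.12 rad and height (world z) of pan above 0.125 m and horizontal distance between pan and bin below 0.22 m and linear speed of pan below 0.02 m/s and angular speed of pan below 0.15 rad/s and contact force between pan and the fingers above 1.5 N and contact force between pan and bin below 0.1 N and contact force between pan and box below 0.1 N); the arm keeps its last pose, push and grip.
It fails at once if one of the other things on the bench is moved more than 30 mm (distance of any of file, hub, jar, wheel, bracket, grinder, brush from where it was at the start of the episode above 0.03 m).
It also fails if it takes over 56 s, if anything falls off the work surface, if the arm or the gripper's body presses on something with over 40 N, if the wrist force passes 120 N, or if a joint passes its speed limit or range.

## Working session

There is one attempt and no reset: what is moved stays moved. The work goes in short steps, Python scripts to look and compute and a tool call to move; the robot and the scene stay as the last step left them, time stands still between calls to the robot, and variables do not carry over. Pictures are saved under pics/ and viewed, at most 10 in all, crops included, and the job is handed in when it is done.

Besides the shell and the picture viewer there is one more tool, called after "Call:" by a JSON object that holds its "name" and its "arguments". servo_tool: Moves the arm, as the interface text tells. Its arguments: {"type":"object","properties":{"plan":{"type":"array"}},"required":["plan"]}

```bash
mkdir -p pics
cat > h.py <<'E'
import cv2, numpy as np
from scipy.spatial.transform import Rotation as R
from workcell import ctrl
def cam(name):
    c=ctrl.camera_info(name); f=240/np.tan(np.radians(c["fovy"])/2)
    K=np.array([[f,0,c["cx"]],[0,f,c["cy"]],[0,0,1]]); D=np.array([c["k1"],0,0,0,0.])
    if "T_tool_cam" in c:
        o=ctrl.get_obs(); T=np.eye(4); T[:3,:3]=R.from_rotvec(o["orientation"]).as_matrix(); T[:3,3]=o["ee_pos"]
        W=np.linalg.inv(T@np.array(c["T_tool_cam"])); return K,D,W[:3,:3],W[:3,3]
    return K,D,R.from_rotvec(np.ravel(c["rvec"])).as_matrix(),np.ravel(c["tvec"])
def ray(C,uv):
    K,D,Rm,t=C; p=cv2.undistortPoints(np.array(uv,float).reshape(-1,1,2),K,D).reshape(-1,2)
    d=np.c_[p,np.ones(len(p))]@Rm; return -Rm.T@t,d
def at_z(C,uv,z):
    o,d=ray(C,uv); return o+d*((z-o[2])/d[:,2])[:,None]
def proj(C,P):
    K,D,Rm,t=C; return cv2.projectPoints(np.array(P,float).reshape(-1,1,3),cv2.Rodrigues(Rm)[0],t,K,D)[0].reshape(-1,2)
def tri(C1,a,C2,b):
    out=[]
    o1,d1=ray(C1,a);o2,d2=ray(C2,b)
    for x,y in zip(d1,d2):
        s=np.linalg.lstsq(np.c_[x,-y],o2-o1,rcond=None)[0]; p,q=o1+x*s[0],o2+y*s[1]
        out.append(np.r_[(p+q)/2,np.linalg.norm(p-q)])
    return np.array(out)
E
python3 - <<'E'
from h import *
for n in("scene","top"):
    cv2.imwrite(f"pics/{n}0.png",ctrl.get_image(n)); c=ctrl.camera_info(n); print(n,c["fovy"],-cam(n)[2].T@cam(n)[3])
print({k:np.round(v,3) for k,v in ctrl.get_obs().items()})
E
```

```text
scene 48.25478309650648 [1448.17767798  473.60990306 1058.44023981]
top 56.70093947363361 [ 411.97572058  -16.16743508 1136.32359762]
{'t': np.float64(0.1), 'qpos': array([-1.12 ,  0.424,  1.631,  0.   ,  1.089, -0.019]), 'qvel': array([-0.001, -0.001, -0.004,  0.001, -0.   ,  0.002]), 'joint_torque': array([-2.0000e-03, -5.4561e+01, -2.7432e+01,  6.4000e-02,  1.9000e-02,
       -0.0000e+00]), 'ee_pos': array([ 282.753, -556.854,  235.981]), 'orientation': array([-3.054, -0.731,  0.   ]), 'ft_force': array([ 0.559, -0.344, -0.648]), 'moment': array([ 0.04 , -0.01 ,  0.014]), 'grasp_force': np.float64(0.0), 'width': np.float64(87.885)}
```

View pics/top0.png

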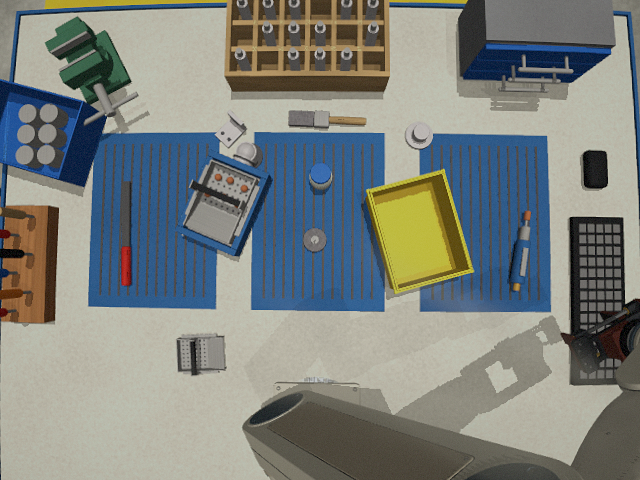

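View pics/scene0.png

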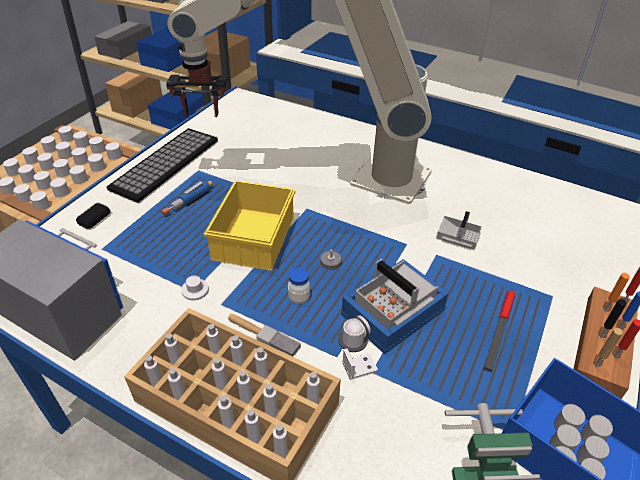

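Run:
```python
import cv2, numpy as np
a=cv2.imread("pics/top0.png")[140:270,170:285]; b=cv2.imread("pics/scene0.png")[245:355,335:455]
r=lambda i:cv2.resize(i,(400,440),interpolation=cv2.INTER_CUBIC)
print(400/115,440/130,400/120,440/110)
c=cv2.imread("pics/top0.png")[160:300,355:485]
cv2.imwrite("pics/c1.png",np.hstack([r(a),r(b)]))
```

```text
3.4782608695652173 3.3846153846153846 3.3333333333333335 4.0
```

View pics/c1.png

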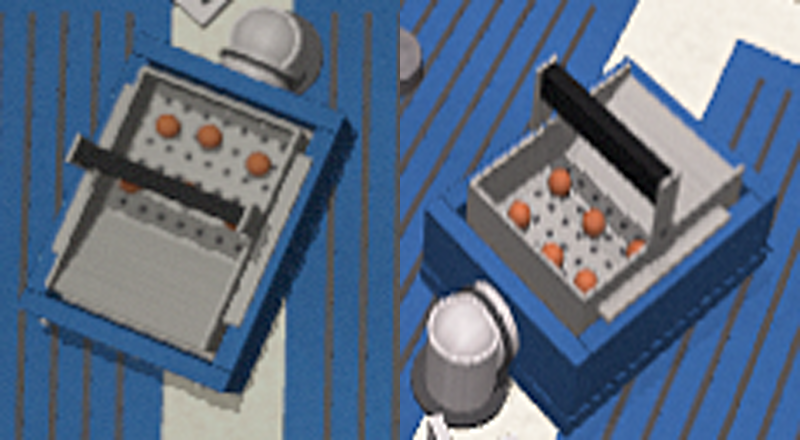

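Run:
```python
from h import *
C=cam("top")
a=np.array([[92,152],[238,210],[145,72],[305,130],[215,355],[50,285]],float)/[400/115,440/130]+[170,140]
P=at_z(C,a[:2],147);m=P.mean(0);d=P[0]-P[1];print(P,m,np.linalg.norm(d[:2]),"bar dir deg",np.degrees(np.arctan2(d[1],d[0])))
print("pan walls",at_z(C,a[2:],92))
b=at_z(C,[[367,188],[444,171],[473,271],[395,291]],110);print(b,b.mean(0))
for i in range(4):
    e=b[(i+1)%4]-b[i];print(np.linalg.norm(e),np.degrees(np.arctan2(e[1],e[0])))
c=ctrl.camera_info("wrist");print(c["fovy"],np.round(c["T_tool_cam"],3))
o=ctrl.get_obs();print(R.from_rotvec(o["orientation"]).as_matrix().round(3))
```

```text
[[583.62287024 274.078846   147.        ]
 [544.99221411 177.15293    147.        ]] [564.30754217 225.615888   147.        ] 104.34059989713336 bar dir deg 68.26982146697218
pan walls [[650.57155811 254.88233078  92.        ]
 [609.33666539 142.99914773  92.        ]
 [450.41211886 201.54587724  92.        ]
 [498.57224941 316.80706644  92.        ]]
[[ 585.12843164 -115.04225578  110.        ]
 [ 627.22696623 -295.29935306  110.        ]
 [ 394.57291846 -361.27841767  110.        ]
 [ 347.336152   -180.37310148  110.        ]] [ 488.56611708 -237.998282    110.        ]
185.10782731658415 -76.85435901832503
241.8287470709344 -164.16703359364135
186.97070768032958 104.63394315324967
246.6035029306526 15.362354822486772
61.45117951081873 [[-1.00000e-03 -9.52000e-01 -3.07000e-01  8.53330e+01]
 [ 1.00000e+00 -1.00000e-03  0.00000e+00  3.39000e-01]
 [-0.00000e+00 -3.07000e-01  9.52000e-01 -1.48273e+02]
 [ 0.00000e+00  0.00000e+00  0.00000e+00  1.00000e+00]]
[[ 0.892  0.453 -0.001]
 [ 0.453 -0.892  0.001]
 [ 0.    -0.001 -1.   ]]
```

Call:
{"name": "servo_tool", "arguments": {"plan": [[0, [251, 703, 10], 41.4], [0, [251, 703, 10], 41.4], [0, [251, 703, 10], 41.4], [0, [251, 703, 10], 41.4], [0, [251, 703, 10], 41.4], [0, [251, 703, 10], 41.4], [0, [251, 703, 10], 41.4], [0, [251, 703, 10], 41.4], [0, [251, 703, 10], 41.4], [0, [251, 703, 10], 41.4]]}}

```text
t: 0.93
ee_pos: [423.1, -162.9, 242.2]
orientation: [-2.6, -1.763, 0.0]
ft_force: [-0.4, 0.1, -0.4]
width: 87.8
grasp_force: 0.0
```

Call:
{"name": "servo_tool", "arguments": {"plan": [[0, [111, 309, 0], 0], [0, [111, 309, 0], 0], [0, [111, 309, 0], 0], [0, [111, 309, 0], 0], [0, [111, 309, 0], 0], [0, [111, 309, 0], 0], [0, [111, 309, 0], 0], [0, [111, 309, 0], 0], [0, [111, 309, 0], 0], [0, [111, 309, 0], 0]]}}

```text
t: 1.77
ee_pos: [534.0, 145.7, 241.7]
orientation: [-2.596, -1.768, 0.001]
ft_force: [-0.6, -0.0, 0.6]
width: 87.9
grasp_force: 0.0
```

Run:
```python
from h import *
o=ctrl.get_obs();print(np.round(o["ee_pos"],1),o["orientation"],np.abs(o["qvel"]).max())
C=cam("wrist");cv2.imwrite("pics/w1.png",ctrl.get_image("wrist"));np.save("w1.npy",np.array(C,dtype=object),allow_pickle=True)
```

```text
[534.  145.7 241.7] [-2.59648485e+00 -1.76822783e+00  1.41742298e-03] 0.04639094866180187
```

Call:
{"name": "servo_tool", "arguments": {"plan": [[0, [15, 40, 0], 0], [0, [30, 80, 0], 0], [0, [30, 80, 0], 0], [0, [30, 80, 0], 0]]}}

```text
t: 2.15
ee_pos: [564.2, 224.1, 241.9]
orientation: [2.599, 1.765, -0.001]
ft_force: [-0.6, 0.4, 0.4]
width: 87.8
grasp_force: 0.0
```

Run:
```python
from h import *
o=ctrl.get_obs();print(np.round(o["ee_pos"],1),o["orientation"],np.abs(o["qvel"]).max())
C=cam("wrist");i=ctrl.get_image("wrist");cv2.imwrite("pics/w2.png",i);np.save("w2.npy",np.array(C,dtype=object),allow_pickle=True)
cv2.imwrite("pics/w12.png",cv2.resize(np.vstack([cv2.imread("pics/w1.png"),i]),(400,600)) if 0 else np.hstack([cv2.resize(cv2.imread("pics/w1.png"),(400,300)),cv2.resize(i,(400,300))]))
```

```text
[564.2 224.1 241.9] [ 2.59904120e+00  1.76471574e+00 -9.66562898e-04] 0.04545751064730335
```

View pics/w12.png

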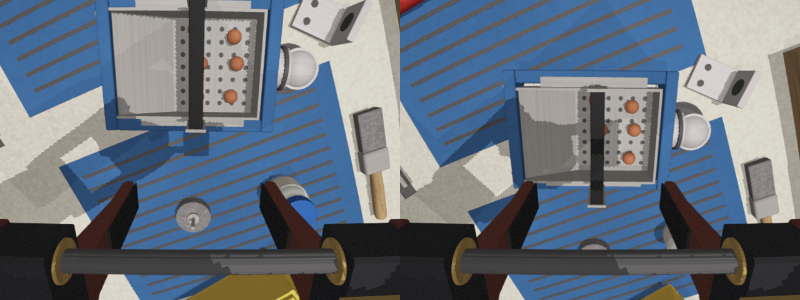

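Run:
```python
import cv2, numpy as np
a=cv2.imread("pics/w1.png")[130:230,250:380]; b=cv2.imread("pics/w2.png")[120:350,250:380]
cv2.imwrite("pics/c2.png",np.hstack([cv2.resize(a,(338,260),interpolation=3),cv2.resize(b,(338,598),interpolation=3)[:260],cv2.resize(b,(338,598),interpolation=3)[338:]]) if 0 else np.hstack([np.vstack([cv2.resize(a,(390,300),interpolation=3),cv2.resize(b[140:230],(390,270),interpolation=3)]),np.vstack([cv2.resize(b[:90],(390,270),interpolation=3),np.zeros((300,390,3),np.uint8)])]))
```

```text
(no output)
```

View pics/c2.png

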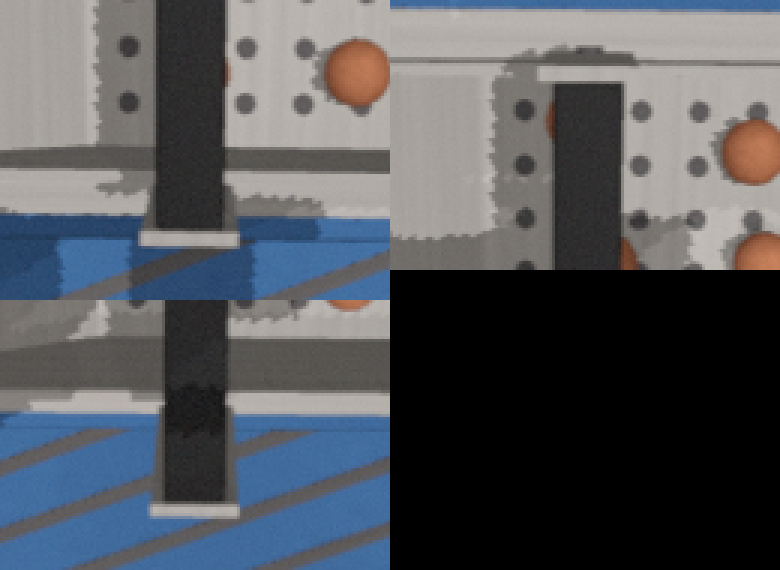

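Run:
```python
from h import *
C1=tuple(np.load("w1.npy",allow_pickle=True));C2=tuple(np.load("w2.npy",allow_pickle=True))
C1,C2=[(np.array(c[0],float),np.array(c[1],float),np.array(c[2],float),np.array(c[3],float)) for c in(C1,C2)]
n=tri(C1,[[313.3,207]],C2,[[314.8,328.3]]);print(n)
z=n[0,2]
p=np.vstack([at_z(C2,[[314.8,328.3],[316.3,147.3]],zz) for zz in (z,147)])
for k in(0,2):
  d=p[k+1]-p[k];print(p[k:k+2],p[k:k+2].mean(0),np.linalg.norm(d),np.degrees(np.arctan2(d[1],d[0])))
o=ctrl.get_obs();print(o["ee_pos"],np.degrees(np.arctan2(*R.from_rotvec(o["orientation"]).as_matrix()[1::-1,0])))
```

```text
[[5.42718875e+02 1.74758811e+02 1.48077568e+02 5.71806126e-02]]
[[542.69213905 174.76895153 148.07756776]
 [588.00003972 285.57419067 148.07756776]] [565.34608939 230.1715711  148.07756776] 119.71051283965782 67.76050731084207
[[542.45420638 174.19870516 147.        ]
 [587.96380204 285.49721063 147.        ]] [565.20900421 229.84795789 147.        ] 120.2434223403888 67.76050731084207
[563.51791717 222.95955751 241.75977381] 68.30656152412715
```

Call:
{"name": "servo_tool", "arguments": {"plan": [[0, [1, 5, -10], -0.5], [0, [1, 5, -30], -0.5], [0, [1, 5, -55], -0.5], [0, [1, 5, -80], -0.5], [0, [1, 5, -100], -0.5], [0, [1, 5, -112], -0.5], [0, [1, 5, -112], -0.5], [0, [1, 5, -112], -0.5]]}}

```text
t: 2.87
ee_pos: [564.7, 228.2, 129.9]
orientation: [-2.608, -1.751, 0.002]
ft_force: [-0.1, -0.1, -0.4]
width: 87.7
grasp_force: 0.0
```

Call:
{"name": "servo_tool", "arguments": {"plan": [[1, [0, 0, 0], 0], [1, [0, 0, 0], 0], [1, [0, 0, 0], 0], [1, [0, 0, 0], 0], [1, [0, 0, 0], 0], [1, [0, 0, 0], 0], [1, [0, 0, 0], 0], [1, [0, 0, 0], 0], [1, [0, 0, 0], 0], [1, [0, 0, 0], 0]]}}

```text
t: 3.7
ee_pos: [565.0, 229.1, 130.2]
orientation: [-2.607, -1.753, 0.0]
ft_force: [-0.5, 0.3, 0.0]
width: 24.8
grasp_force: 0.0
```

Call:
{"name": "servo_tool", "arguments": {"plan": [[1, [0, 0, 0], 0], [1, [0, 0, 0], 0], [1, [0, 0, 0], 0], [1, [0, 0, 0], 0], [1, [0, 0, 0], 0], [1, [0, 0, 0], 0]]}}

```text
t: 4.2
ee_pos: [564.8, 229.1, 130.2]
orientation: [-2.607, -1.752, 0.001]
ft_force: [-1.9, -0.1, 0.4]
width: 13.6
grasp_force: 30.0
```

Call:
{"name": "servo_tool", "arguments": {"plan": [[1, [0, 0, 1], 0], [1, [0, 0, 3], 0], [1, [0, 0, 7], 0], [1, [0, 0, 12], 0], [1, [0, 0, 18], 0], [1, [0, 0, 26], 0], [1, [0, 0, 35], 0], [1, [0, 0, 44], 0], [1, [0, 0, 52], 0], [1, [0, 0, 58], 0]]}}

```text
t: 5.03
ee_pos: [565.5, 229.3, 189.8]
orientation: [2.607, 1.752, 0.002]
ft_force: [0.3, 0.4, -5.8]
width: 14.0
grasp_force: 30.0
```

Run:
```python
from h import *
t=ctrl.get_image("top");s=ctrl.get_image("scene");w=ctrl.get_image("wrist")
cv2.imwrite("pics/c3.png",np.hstack([cv2.resize(s[180:380,300:500],(400,400),interpolation=3),cv2.resize(w,(400,400))]))
o=ctrl.get_obs();print(o["ft_force"],o["grasp_force"],o["width"],o["moment"])
```

```text
[-0.32325405 -0.33356277 -5.59014275] 29.999223053455353 14.0923769871087 [-0.02468413 -0.04709006 -0.00017098]
```

View pics/c3.png

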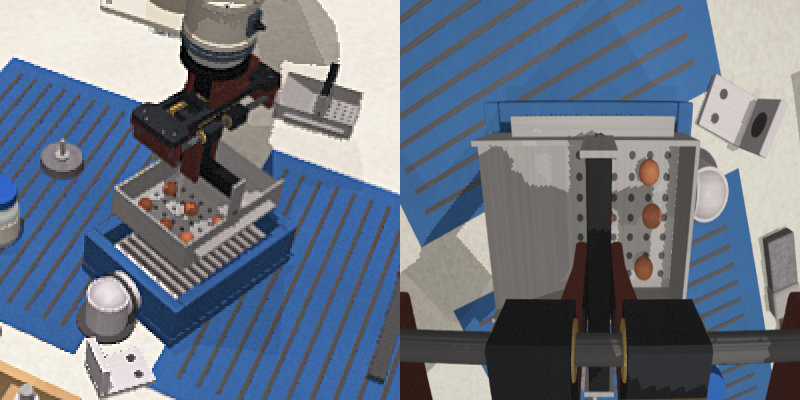

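Call:
{"name": "servo_tool", "arguments": {"plan": [[1, [0, 0, 4], 0], [1, [0, 0, 12], 0], [1, [0, 0, 22], 0], [1, [0, 0, 34], 0], [1, [0, 0, 46], 0], [1, [0, 0, 58], 0], [1, [0, 0, 68], 0], [1, [0, 0, 76], 0], [1, [0, 0, 80], 0], [1, [0, 0, 80], 0]]}}

```text
t: 6.02
ee_pos: [565.5, 229.3, 269.6]
orientation: [2.607, 1.752, 0.003]
ft_force: [0.6, 0.1, -5.2]
width: 13.7
grasp_force: 30.0
```

Run:
```python
from h import *
from scipy.optimize import minimize
C=cam("top");im=cv2.imread("pics/top0.png");h=cv2.cvtColor(im,cv2.COLOR_BGR2HSV)
m=cv2.inRange(h,(22,120,40),(35,255,255));m[:150]=0;m[310:]=0
n,l,s,_=cv2.connectedComponentsWithStats(m);k=1+np.argmax(s[1:,4]);m=(l==k).astype(np.uint8)
m=cv2.drawContours(np.zeros_like(m),cv2.findContours(m,0,2)[0],-1,1,-1);S=8
print(s[k])
M=cv2.resize(m[150:310,340:500],None,fx=S,fy=S)
def sil(p):
    a=np.radians(p[2]);r=np.array([[np.cos(a),-np.sin(a)],[np.sin(a),np.cos(a)]]);P=[]
    for X,Y,z in((126,96,110),(126,96,100),(120,90,0)):
        q=np.array([[X,Y],[-X,Y],[-X,-Y],[X,-Y]])@r.T+p[:2];P+= [[*v,z] for v in q]
    hl=cv2.convexHull(((proj(C,P)-[340,150]+.5)*S).astype(np.float32))
    return cv2.fillConvexPoly(np.zeros_like(M),hl.astype(np.int32),1)
f=lambda p:(sil(p)!=M).sum()/M.sum()
r=minimize(f,[488.5,-238,15.2],method="Nelder-Mead",options=dict(initial_simplex=[[488.5,-238,15.2],[494,-238,15.2],[488.5,-232,15.2],[488.5,-238,17.5]]));print(r.x,r.fun)
o=ctrl.get_obs();print(np.round(o["ee_pos"],1))
```

```text
[ 366  169  108  125 8875]
[ 486.8407612  -237.58247934   15.57501524] 0.04215401316711024
[565.5 229.3 269.6]
```

Call:
{"name": "servo_tool", "arguments": {"plan": [[1, [0, -3, 0], 0.2], [1, [0, -9, 0], 0.8], [1, [-1, -18, 0], 1.5], [1, [-2, -30, 0], 2.5], [1, [-3, -45, 0], 3.8], [1, [-4, -63, 0], 5.3], [1, [-5, -83, 0], 7], [1, [-6, -103, 0], 8.6], [1, [-7, -123, 0], 10.3], [1, [-8, -143, 0], 12]]}}

```text
t: 6.85
ee_pos: [556.3, 84.6, 267.4]
orientation: [-2.407, -2.017, 0.002]
ft_force: [0.8, -0.2, -5.3]
width: 13.7
grasp_force: 30.0
```

Call:
{"name": "servo_tool", "arguments": {"plan": [[1, [-1, -20, 0], 1.7], [1, [-2, -40, 0], 3.3], [1, [-3, -60, 0], 5], [1, [-5, -80, 0], 6.7], [1, [-6, -100, 0], 8.3], [1, [-7, -120, 0], 10], [1, [-8, -140, 0], 11.7], [1, [-9, -160, 0], 13.4], [1, [-10, -180, 0], 15], [1, [-11, -200, 0], 16.7]]}}

```text
t: 7.68
ee_pos: [545.2, -115.3, 267.5]
orientation: [-2.089, -2.345, 0.001]
ft_force: [0.5, -0.7, -5.3]
width: 14.4
grasp_force: 30.0
```

Call:
{"name": "servo_tool", "arguments": {"plan": [[1, [-1, -20, 0], 1.7], [1, [-2, -39, 0], 3.3], [1, [-3, -56, 0], 4.7], [1, [-4, -71, 0], 5.9], [1, [-5, -84, 0], 7], [1, [-5, -94, 0], 7.9], [1, [-6, -101, 0], 8.5], [1, [-6, -106, 0], 8.9], [1, [-6, -109, 0], 9.1], [1, [-6, -109, 0], 9.1]]}}

```text
t: 8.52
ee_pos: [539.9, -223.2, 268.0]
orientation: [-1.899, -2.502, 0.0]
ft_force: [0.8, -0.7, -6.2]
width: 13.7
grasp_force: 30.0
```

Run:
```python
from h import *
t=ctrl.get_image("top");s=ctrl.get_image("scene")
cv2.imwrite("pics/c4.png",np.hstack([cv2.resize(s[130:330,150:350],(400,400),interpolation=3),cv2.resize(t[140:320,340:520],(400,400),interpolation=3)]))
o=ctrl.get_obs();print(o["ee_pos"],o["ft_force"],o["width"],o["moment"],np.degrees(np.arctan2(*R.from_rotvec(o["orientation"]).as_matrix()[1::-1,0]))-90)
```

```text
[ 539.96964781 -222.57880979  268.13476306] [ 1.01405152 -0.60896948 -5.5833863 ] 13.581430028112665 [-0.05070335 -0.04302135  0.02291836] 15.613665848263722
```

View pics/c4.png

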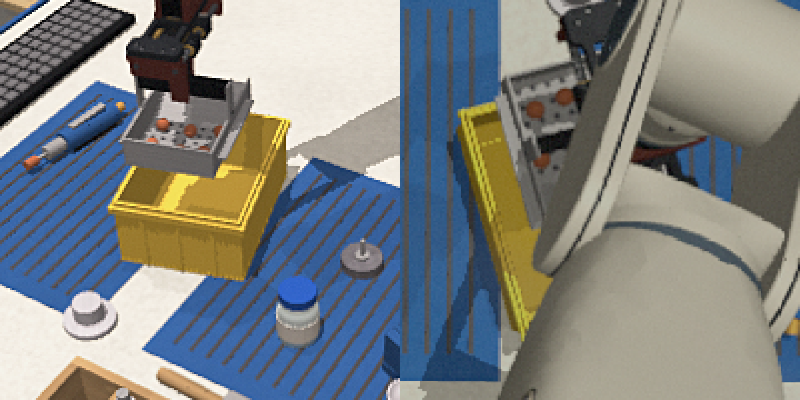

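Call:
{"name": "servo_tool", "arguments": {"plan": [[1, [0, 0, -4], 0], [1, [0, 0, -12], 0], [1, [0, 0, -24], 0], [1, [0, 0, -38], 0], [1, [0, 0, -50], 0], [1, [0, 0, -60], 0], [1, [0, 0, -68], 0], [1, [0, 0, -71], 0], [1, [0, 0, -72], 0], [1, [0, 0, -72], 0]]}}

```text
t: 9.45
ee_pos: [540.2, -223.0, 196.2]
orientation: [-1.899, -2.503, 0.0]
ft_force: [0.1, 0.0, -5.6]
width: 13.5
grasp_force: 30.0
```

Call:
{"name": "servo_tool", "arguments": {"plan": [[1, [0, 0, -2], 0], [1, [0, 0, -4], 0], [1, [0, 0, -6], 0], [1, [0, 0, -8], 0], [1, [0, 0, -10], 0], [1, [0, 0, -10], 0]]}}

```text
t: 9.95
ee_pos: [539.0, -223.5, 188.7]
orientation: [-1.899, -2.502, 0.003]
ft_force: [-13.8, 1.4, 19.7]
width: 14.3
grasp_force: 30.0
```

Call:
{"name": "servo_tool", "arguments": {"plan": [[1, [-2, -1, -1], 0], [1, [-4, -1, -2], 0], [1, [-6, -2, -3], 0], [1, [-8, -2, -4], 0], [1, [-10, -3, -5], 0], [1, [-12, -3, -7], 0]]}}

```text
t: 10.45
ee_pos: [530.3, -226.7, 181.2]
orientation: [1.895, 2.498, 0.003]
ft_force: [2.3, -0.5, 5.2]
width: 15.3
grasp_force: 30.0
```

Call:
{"name": "servo_tool", "arguments": {"plan": [[1, [-2, -1, -2], 0], [1, [-4, -1, -4], 0], [1, [-6, -2, -7], 0], [1, [-8, -2, -10], 0], [1, [-10, -3, -13], 0], [1, [-12, -3, -15], 0]]}}

```text
t: 10.95
ee_pos: [516.2, -229.5, 164.4]
orientation: [1.899, 2.501, -0.0]
ft_force: [1.5, 0.0, 5.5]
width: 19.2
grasp_force: 30.0
```

Run:
```python
from h import *
s=ctrl.get_image("scene");w=ctrl.get_image("wrist")
cv2.imwrite("pics/c5.png",np.hstack([cv2.resize(s[150:310,170:330],(400,400),interpolation=3),cv2.resize(w,(400,400))]))
o=ctrl.get_obs();print(o["ee_pos"],o["ft_force"],o["width"],o["moment"])
```

```text
[ 515.76240534 -229.26123916  164.17876978] [ 0.49865474 -1.16496749  3.91682865] 18.68532995703895 [ 0.09069003 -1.00559423 -0.0253794 ]
```

View pics/c5.png

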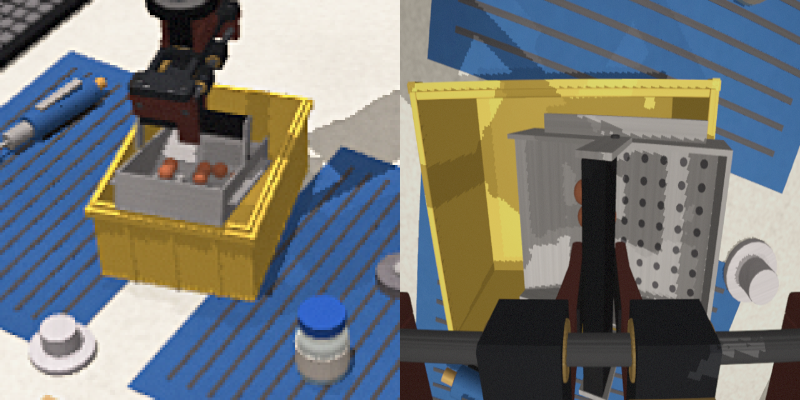

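Call:
{"name": "servo_tool", "arguments": {"plan": [[1, [-2, -1, -3], 0], [1, [-4, -1, -6], 0], [1, [-6, -2, -10], 0], [1, [-8, -2, -14], 0], [1, [-10, -2, -18], 0], [1, [-11, -3, -22], 0], [1, [-12, -3, -25], 0], [1, [-13, -3, -28], 0]]}}

```text
t: 11.72
ee_pos: [502.1, -232.1, 135.9]
orientation: [-1.898, -2.502, 0.002]
ft_force: [-3.3, -3.4, 4.8]
width: 23.0
grasp_force: 30.0
```

```bash
cat > look.py <<'E'
from h import *
import sys
o=ctrl.get_obs();print(o["t"],np.round(o["ee_pos"],1),np.round(o["ft_force"],1),o["width"],np.round(o["moment"],2))
# strap end line / ball count in wrist and scene via colour
for n in("scene","wrist"):
    i=ctrl.get_image(n);cv2.imwrite(f"pics/{sys.argv[1]}_{n}.png",i)
    m=cv2.inRange(cv2.cvtColor(i,cv2.COLOR_BGR2HSV),(5,110,90),(14,255,255))
    k,l,s,c=cv2.connectedComponentsWithStats(m);print(n,[(*c[j].astype(int),int(s[j,4])) for j in range(1,k) if s[j,4]>12])
E
python3 look.py a
```

```text
11.7167 [ 502.1 -232.1  135.9] [-3.3 -3.4  4.8] 23.015396358965084 [-0.27 -0.26 -0.06]
scene [(np.int64(212), np.int64(57), 330), (np.int64(235), np.int64(45), 157), (np.int64(192), np.int64(46), 16), (np.int64(192), np.int64(65), 163), (np.int64(231), np.int64(62), 24), (np.int64(124), np.int64(93), 642), (np.int64(148), np.int64(89), 101), (np.int64(150), np.int64(96), 51), (np.int64(139), np.int64(105), 14), (np.int64(57), np.int64(127), 20), (np.int64(74), np.int64(130), 16), (np.int64(89), np.int64(135), 21), (np.int64(105), np.int64(141), 20), (np.int64(127), np.int64(151), 115), (np.int64(23), np.int64(205), 495), (np.int64(165), np.int64(210), 35), (np.int64(254), np.int64(220), 14), (np.int64(606), np.int64(341), 3555)]
wrist [(np.int64(276), np.int64(260), 512)]
```

Call:
{"name": "servo_tool", "arguments": {"plan": [[1, [-1, 0, -3], 0], [1, [-1, 0, -6], 0], [1, [-2, 0, -9], 0], [1, [-2, 0, -9], 0], [1, [-2, 0, -9], 0], [1, [-2, 0, -9], 0]]}}

```text
t: 12.32
ee_pos: [499.3, -232.1, 126.9]
orientation: [-1.897, -2.501, 0.003]
ft_force: [-6.9, -4.7, 4.6]
width: 24.0
grasp_force: 30.0
```

```bash
python3 look.py b|sed -n 1p; python3 -c "
import cv2,numpy as np
s=cv2.imread('pics/b_scene.png');w=cv2.imread('pics/b_wrist.png')
cv2.imwrite('pics/c6.png',np.hstack([cv2.resize(s[150:310,170:330],(400,480),interpolation=3),cv2.resize(w[60:460,100:500],(400,480))]))"
```

```text
12.3167 [ 499.3 -232.1  126.9] [-6.9 -4.7  4.6] 23.988001876960745 [-0.49  0.45 -0.02]
```

View pics/c6.png

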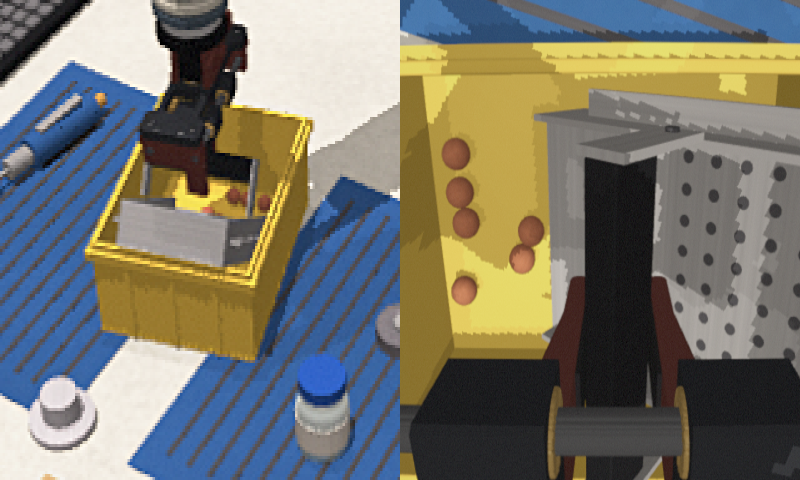

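```bash
cat > tilt.py <<'E'
from h import *
def pred(C,ths,pts,hz=5):
    o=ctrl.get_obs();M=R.from_rotvec(o["orientation"]).as_matrix();H=o["ee_pos"]-hz*M[:,2]
    for th in ths:
        t=np.radians(th);u,v,z=M[:,1],M[:,0],np.array([0,0,1.])
        X=u*np.cos(t)+z*np.sin(t);Z=z*np.cos(t)-u*np.sin(t)
        print(th,proj(C,[H+X*(p[0]-10)+v*p[1]+Z*(p[2]-85) for p in pts]).round(0).tolist())
E
python3 -c "
from tilt import *
pred(cam('wrist'),[0,25,30,35,40,45],[(-85,59,33),(-85,59,42),(10,60,97),(85,60,42)])"
```

```text
0 [[122.0, 170.0], [113.0, 173.0], [316.0, 192.0], [480.0, 170.0]]
25 [[205.0, 162.0], [194.0, 163.0], [301.0, 191.0], [544.0, 183.0]]
30 [[221.0, 160.0], [209.0, 162.0], [298.0, 191.0], [555.0, 187.0]]
35 [[236.0, 160.0], [225.0, 161.0], [296.0, 191.0], [566.0, 190.0]]
40 [[252.0, 159.0], [240.0, 160.0], [293.0, 190.0], [576.0, 195.0]]
45 [[268.0, 158.0], [256.0, 159.0], [291.0, 190.0], [585.0, 199.0]]
```

Call:
{"name": "servo_tool", "arguments": {"plan": [[1, [2, 1, 6], 0], [1, [5, 2, 14], 0], [1, [9, 3, 23], 0], [1, [14, 4, 33], 0], [1, [20, 5, 43], 0], [1, [28, 7, 53], 0], [1, [36, 9, 62], 0], [1, [40, 9, 70], 0], [1, [40, 9, 78], 0], [1, [40, 9, 84], 0]]}}

```text
t: 13.25
ee_pos: [541.3, -222.8, 212.0]
orientation: [1.898, 2.503, -0.0]
ft_force: [-0.4, -0.4, -5.5]
width: 13.9
grasp_force: 30.0
```

```bash
python3 look.py d|sed -n 1p; python3 -c "
from tilt import *
pred(cam('wrist'),[0,5,10,20],[(-85,59,42),(-85,-59,42),(10,60,97),(85,60,42)])
cv2.imwrite('pics/c7.png',np.hstack([cv2.resize(cv2.imread('pics/d_scene.png')[110:290,150:330],(400,480),interpolation=3),cv2.imread('pics/d_wrist.png')[0:480,100:500]]))"
```

```text
13.25 [ 541.3 -222.8  212. ] [-0.4 -0.4 -5.5] 13.876802582298831 [-0.06 -0.04 -0.01]
0 [[113.0, 173.0], [147.0, 386.0], [317.0, 192.0], [479.0, 170.0]]
5 [[129.0, 170.0], [159.0, 377.0], [313.0, 192.0], [493.0, 172.0]]
10 [[145.0, 168.0], [172.0, 369.0], [310.0, 192.0], [506.0, 175.0]]
20 [[177.0, 165.0], [198.0, 356.0], [304.0, 191.0], [531.0, 180.0]]
```

Call:
{"name": "servo_tool", "arguments": {"plan": [[1, [0, 0, 5], 0], [1, [0, 0, 12], 0], [1, [0, 0, 20], 0], [1, [0, 0, 28], 0], [1, [0, 0, 35], 0], [1, [0, 0, 38], 0], [1, [0, 0, 40], 0], [1, [0, 0, 40], 0], [1, [0, 0, 40], 0], [1, [0, 0, 40], 0]]}}

```text
t: 14.18
ee_pos: [540.8, -222.8, 250.9]
orientation: [-1.899, -2.502, 0.0]
ft_force: [-0.2, -0.6, -3.7]
width: 13.7
grasp_force: 30.0
```

Call:
{"name": "servo_tool", "arguments": {"plan": [[1, [0, 0, 0], 0], [1, [0, 0, 0], 0], [1, [0, 0, 0], 0], [1, [0, 0, 0], 0], [1, [0, 0, 0], 0], [1, [0, 0, 0], 0]]}}

```text
t: 14.68
ee_pos: [541.0, -222.9, 251.2]
orientation: [-1.899, -2.503, 0.0]
ft_force: [-0.4, -0.1, -4.5]
width: 13.7
grasp_force: 30.0
```

```bash
python3 look.py e|sed -n 1p; python3 -c "
from tilt import *
print(ctrl.get_obs()['qvel'])
cv2.imwrite('pics/c8.png',np.hstack([cv2.resize(cv2.imread('pics/e_scene.png')[110:290,150:330],(400,480),interpolation=3),cv2.imread('pics/e_wrist.png')[0:480,100:500]]))"
```

```text
14.6833 [ 541.  -222.9  251.2] [-0.4 -0.1 -4.5] 13.705370829296312 [-0.01 -0.12 -0.05]
[-0.00040766 -0.00088398 -0.0010079  -0.00032903  0.00077954  0.0002562 ]
```

View pics/c8.png

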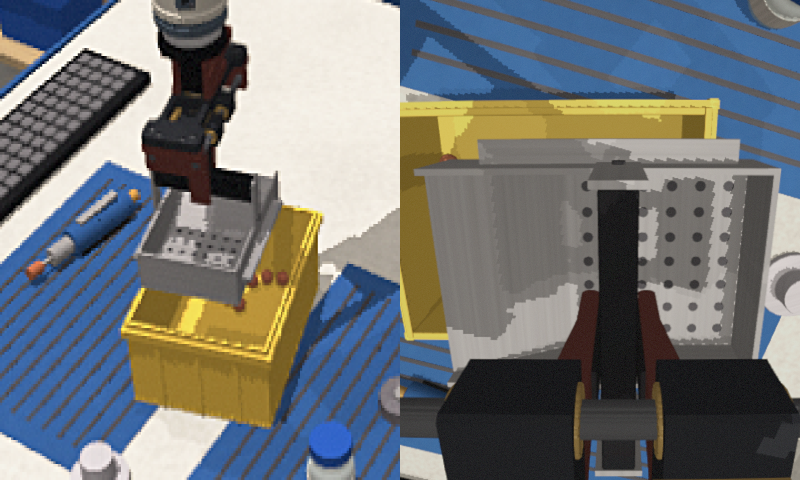

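The pan is empty and level: its corners sit at (115,172) and (480,170), where I predicted them for zero tilt. It is held clear above the rim, and the balls lie in the bin.

```bash
python3 -c "
from workcell import ctrl
print(ctrl.close_job())"
```

```text
the job is handed in; nothing more can be done
None
```

The job is handed in: all six balls are in the yellow bin, and the emptied pan is held level and still about 170 mm above the bench (60 mm over the bin's rim); the hand-in gave no verdict.

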